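# Clear the heater plate and hold the contact probe on its marked spot

### The arm

A 7-joint arm with a two-finger parallel gripper is mounted at the origin on the work surface; the furniture and walls round the work are solid. World frame = base frame: x ahead of the robot, y to its left, z up, the work surface at z = 0. Lengths are in mm, angles in rad, forces in N, time in s.
With the tool pointing down it reaches from about 350 to 900 mm from the base axis. Payload 19.9 kg.
Tool frame: the origin (TCP) lies between the finger pads; the fingertips stand 11 mm ahead of it and the grasp point (between the pads) lies 8 mm behind it (nose_length is the distance from the TCP to the fingertips, in mm); z points along the fingers, y is the line along which they close (so a half turn about z gives the same grasp; the last joint's range is limited). The gripper opens to 94 mm and grips with 3 to 60 N. Pads are 16 mm wide; open, the fingers measure 119 mm over their backs; the gripper's body (75 mm by 177 mm) begins 78 mm behind the grasp point.
Start: joints at [-1.282, 0.417, -0.01, 1.614, 0.005, 1.111, -0.053], TCP at [202.398, 591.299, 216.425] pointing down, gripper open.
Joint ranges: [-2.81, 2.81], [-0.39, 2.02], [-1.27, 1.25], [0.06, 2.57], [-1.19, 4.33], [0.19, 2], [-2.82, 2.82]. Speed limits (rad/s): [1.89, 1.89, 2.39, 2.39, 3.01, 3.01, 3.01].

### API

Orientations are given as a unit quaternion [x, y, z, w].
In Python, from cell import * gives the robot as it stands.
- The arm moves only by the tool move_arm, never from a script. Its argument "rows" is a list of rows, each a list of 7 numbers: the shift along the tool's x, y, z in cm, then the turn, a rotation vector about the tool's x, y, z in degrees, then the gripper command: -1 is shut, 1 is fully open, values between are in proportion. A call has 1 to 12 rows; each row is the pose to reach, as a shift and turn from the pose commanded when the call began, along the tool's axes at that moment; what a row does not reach only later rows make up. A row lasts 1/8 s, in which the tool goes at most 62.5 mm and 10.7 degrees, less where a joint would pass 70% of its speed; a pose out of reach is approached as far as the arm can. A call with a gripper value outside its range is refused whole. The fingers move at their own pace and stop on an object; "newtons" is the grip in N (left out, the last holds). Time passes only in rows, so rows that repeat a pose let the fingers close. It gives the time, the measured TCP pose, the force, the opening and the grip force at its end, in the units of the state.
- read_state(): the state, without advancing time (a new reading comes with each control period).
- get_image(name): name is "side" or "top"; returns a dict with "image" (420x560x3 uint8, red, green, blue), "intrinsics" (3x3 intrinsics, pixels), "R" (3x3) and "t" (3): a world point X has camera coordinates R X + t. Camera axes: x right, y down, z forward; pixel columns grow to the right and rows downward; lengths in mm; the calibration is good to about 2 mm. A picture is of the moment at which its call begins. There is no depth.
- close_job(): hands the job in; it is judged then, once.
The state is a dict: "clock": time; "joint_positions": joint angles; "joint_vel": joint speeds; "joint_efforts": joint torques, N m; "position": TCP position; "tool_rot": TCP orientation; "wrist_force": force on the tool from outside, world axes, zero at the start; "torque": the same for the moment, N m; "opening": opening from 0.0 (shut) to 1.0 (fully open); "grip_force": force on a finger pad.
Only numpy, scipy, OpenCV 4.12 (cv2) and the standard library are available. Lean on these libraries where they do the work, as an engineer would, in place of code of your own. Each camera call takes 0.05 s, during which the arm holds its last target. There are 200 camera calls.

### The job

The plate of the small dry-block heater is to be checked with the contact probe: first lift the six-well aluminium block off the plate and set it down gently, fully home and flat, in its own storage tray: the one whose recess it just fits. Then draw the contact probe out of its leaning stand and hold it upright on the bare plate with its tip in the middle of the engraved ring, pressed on lightly so that the sprung tip is pushed about half way in. Finish while still holding the probe there, do not let go of it, and leave everything else where it is.

Things in the scene. Friction and masses are not known exactly. Their poses are not given: they have to be found in the camera images.
- heater: Small light grey dry-block heater, fixed, 130 (x) x 110 (y) x 60 mm high. Origin: centre of its underside, z up; its black control panel is on the -x side. On top lies a flat bare aluminium plate 88 x 86 mm, centred 14 mm to +x of the origin, its surface 60 mm above the bench and the highest part of the heater.
- spot (a point): Centre of the engraved ring (22 mm across, dark line, dot in the middle) on the heater's plate, at the level of the plate's surface; axes as the heater's. In the heater's frame it lies at x +24, y +8, z +60 mm. At the start the six-well block covers it.
- block_six: Loose plain aluminium block with 3 x 2 round vial wells (12.5 mm wide, open at the top), 60 (x) x 42 (y) x 38 mm high, about 0.2 kg, standing on the heater's plate. Origin: centre of its underside; x along the 60 mm length, z up. Either way round is the same.
- tray_six: Grey plastic storage tray of the six-well block, fixed, 98 (x) x 62 (y) x 10 mm high, on a 6 mm board. Origin: centre of its underside, x along its length. Recess in its middle 63 (x) x 45 (y) mm, 6 mm deep, bevelled rim: 1.5 mm of play all round the block. One of three trays of equal outside, side by side in y, 82 mm apart, in any order.
- tray_six_floor (a point): Centre of the floor of that recess, 4 mm above the tray's underside and 10 mm above the bench; axes as the tray's. The block's origin comes here when it is fully home.
- tray_four: Grey plastic storage tray of the four-well block, outside as the others; its recess is 44.5 x 45 mm and holds the four-well block.
- tray_eight: Grey plastic storage tray of an eight-well block that is in use elsewhere; outside as the others. Its recess is empty and too long, 82 (x) x 45 (y) mm: not the right one.
- block_four: Loose aluminium block with 2 x 2 wells, 41.5 x 42 x 38 mm, standing in its own tray. Leave it alone. Origin: centre of its underside.
- stand: Probe stand, fixed: steel disc foot 82 mm across and 10 mm high with an aluminium tube, 27 mm outside and 18 mm inside, that leans 20 degrees towards the stand's -x side. Origin: centre of the foot's underside, z up. The tube's mouth centre is at x -4.6, z +71.7 mm in this frame; the tube is 72 mm long.
- probe: Loose contact probe, 0.13 kg, tip down in the stand, leaning with its tube (20 degrees, 3 of play). z: its axis, tip to handle. Origin: on the axis, underside of the collar (31 mm across, 6 thick) that rests on the tube's mouth. Black handle 30 (x) x 22 (y) mm from z +5 to +94; grip it across the 22 mm. Stem and tip reach down to z -60: draw it 65 mm along the axis to clear the tube.
- probe_face (a point): Centre of the flat end face of the probe's tip (12 mm across, on a steel tip 14 mm across), 60 mm below the probe's origin on its axis when the tip is out; z along the probe's axis towards the handle.
- probe_tip (a joint): How far the sprung tip is pushed into the probe, in m: 0 fully out, 0.010 against its stop. The spring pushes with 1.1 N at 0, growing by 0.45 N per mm to 5.6 N at 0.010.
- beaker: Glass beaker, 51 mm wide, 66 mm high, bystander. Origin: centre of its underside.
- bottle: White bottle with a screw cap, 58 mm wide, 140 mm high, bystander. Origin: centre of its underside.
- tin: Low round tin, 56 mm wide, 28 mm high, bystander. Origin: centre of its underside.
There are look-alikes about, which are no part of the job. Leave any orange look-alike of the probe alone.

How it is judged (in metres and radians):
On the way, in this order (a step that is already met when the one before it is completed fails the run):
1. the six-well block is home in its own tray and let go (horizontal distance between block_six and tray_six_floor below 0.004 m and z of block_six in the frame of tray_six_floor between -0.002 and 0.002 m and angle between block_six's own z axis and vertical below 0.05 rad and angle between the x axis of block_six and the x axis of tray_six, either way round below 0.07 rad and contact force between the fingers and block_six below 0.05 N and linear speed of block_six below 0.02 m/s), for 0.2 s.
2. the probe is out of its stand, in the gripper (distance between probe and stand above 0.13 m and contact force between the fingers and probe above 1 N and contact force between probe and stand below 0.05 N), for 0.1 s.
At the end, for the whole second after the job is handed in: Block home in its own tray (4 mm, 4 degrees, 2 mm in height), untouched, at rest. Probe held by the fingers clear of its stand, upright within 5 degrees, face on the plate within 5 mm of the ring centre, tip pushed in 2 to 8.5 mm, 1 to 8 N on the heater (all of step 1 and horizontal distance between probe_face and spot below 0.005 m and z of probe_face in the frame of spot between -0.002 and 0.002 m and value of joint probe_tip between 0.002 and 0.0085 m and angle between probe's own z axis and vertical below 0.09 rad and contact force between probe and heater between 1 and 8 N and contact force between the fingers and probe above 1.5 N and contact force between probe and stand below 0.05 N); the arm keeps its last pose, push and grip.
It fails at once if the probe is pushed hard against the heater (over 20 N) (contact force between probe and heater above 20 N).
It fails at once if the block is dropped: it falls freely at over 0.5 m/s (linear speed of block_six above 0.5 m/s and contact force between the fingers and block_six below 0.01 N).
It fails at once if a bystander (small block, beaker, bottle or tin) is disturbed: moved over 15 mm (distance of any of block_four, beaker, bottle, tin from where it was at the start of the episode above 0.015 m).
It also fails if it takes over 58 s, if anything falls off the work surface, if the arm or the gripper's body presses on something with over 40 N, if the wrist force passes 120 N, or if a joint passes its speed limit or range.

## Working session

There is one attempt and no reset: what is moved stays moved. The work goes in short steps, Python scripts to look and compute and a tool call to move; the robot and the scene stay as the last step left them, time stands still between calls to the robot, and variables do not carry over. Pictures are saved under pics/ and viewed, at most 10 in all, crops included, and the job is handed in when it is done.

Besides the shell and the picture viewer there is one more tool, called after "Request:" by a JSON object that holds its "name" and its "arguments", one argument or row to a line. move_arm: Moves the arm, as the interface text tells. Its arguments: {"type":"object","properties":{"rows":{"type":"array","items":{"type":"array","items":{"type":"number"}}},"newtons":{"type":"number"}},"required":["rows"]}

```bash
mkdir -p pics; python3 - <<'E'
from cell import *
import cv2,json,numpy as np
s=read_state(); print(s)
for n in("top","side"):
    d=get_image(n); cv2.imwrite(f"pics/{n}0.png",d["image"][:,:,::-1])
    np.savez(f"{n}0.npz",**{k:np.array(v) for k,v in d.items()})
    print(n,d["intrinsics"],d["R"],d["t"])
E
```

```text
{'clock': 0.0, 'joint_positions': array([-1.28246845,  0.41798233, -0.01031985,  1.61418685,  0.00468091,
        1.11071542, -0.0530371 ]), 'joint_vel': array([-0.00045458, -0.00133645, -0.00163808, -0.0015616 , -0.00011122,
        0.00036038, -0.00166127]), 'joint_efforts': array([-1.94556393e-03, -8.51277852e+01,  6.37342259e-01, -4.25971627e+01,
       -4.89613961e-02,  1.89256808e-02,  1.28528573e-04]), 'position': array([202.29937145, 590.95294732, 215.81465987]), 'tool_rot': array([ 1.64178198e-01,  9.86430493e-01, -6.30096858e-04, -6.94942769e-05]), 'wrist_force': array([ 0.12790893,  0.55895923, -0.4624684 ]), 'torque': array([0.05507551, 0.0382137 , 0.01082449]), 'grip_force': 0.0, 'opening': 0.9971146365483644}
top [[480.86701419   0.         281.00098394]
 [  0.         480.86701419 211.15782284]
 [  0.           0.           1.        ]] [[ 0.01731917 -0.99973726  0.01501495]
 [-0.99732759 -0.01833956 -0.07072016]
 [ 0.07097695 -0.01375001 -0.99738318]] [ 114.87037505  529.2954228  1336.66731201]
side [[396.71016849   0.         278.41207906]
 [  0.         396.71016849 217.55993281]
 [  0.           0.           1.        ]] [[ 0.94554744 -0.32491826  0.0191876 ]
 [-0.20813537 -0.64891435 -0.73184003]
 [ 0.2502393   0.68799585 -0.68120629]] [-462.39306672  254.26172917  677.77294663]
```

View pics/top0.png

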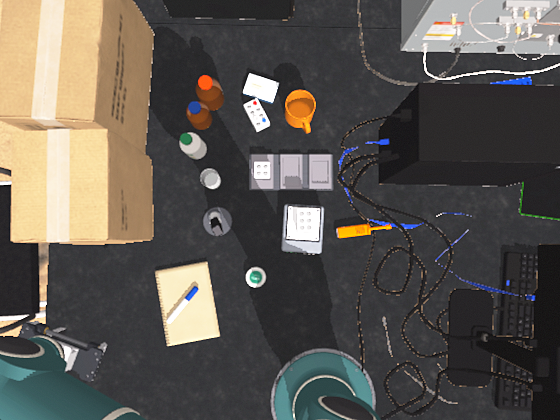

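View pics/side0.png

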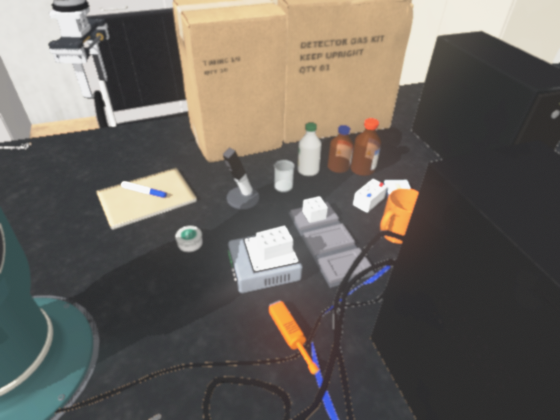

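The top view shows the trays in a row at about (262,170), (291,170) and (320,170), with the four-block in the left one. The heater and block are near (303,225), the stand and probe near (216,221), and the tin near (256,277). The side view agrees, with the probe leaning at (238,180). I'll zoom in next.

```bash
cat > h.py <<'E'
import numpy as np,cv2
from scipy.spatial.transform import Rotation as Rn
def load(n):
    return dict(np.load(n))
def ray(d,uv,z):
    K,R,t=d["intrinsics"],d["R"],d["t"]
    c=-R.T@t; v=R.T@np.linalg.inv(K)@np.array([uv[0],uv[1],1.]); return c+v*(z-c[2])/v[2]
def proj(d,X):
    p=d["intrinsics"]@(d["R"]@np.array(X,float)+d["t"]); return p[:2]/p[2]
def tri(d1,u1,d2,u2):
    A=[];b=[]
    for d,u in((d1,u1),(d2,u2)):
        P=d["intrinsics"]@np.c_[d["R"],d["t"]]
        for i in(0,1):
            r=u[i]*P[2]-P[i]; A.append(r[:3]);b.append(-r[3])
    return np.linalg.lstsq(np.array(A),np.array(b),rcond=None)[0]
E
python3 - <<'E'
from h import *
a=load("top0.npz")["image"][:,:,::-1]; b=load("side0.npz")["image"][:,:,::-1]
g=lambda i:np.uint8(255*(i/255.)**.7)
cv2.imwrite("pics/tc.png",cv2.resize(g(a[145:265,190:350]),None,fx=5,fy=5,interpolation=cv2.INTER_CUBIC))
cv2.imwrite("pics/sc.png",cv2.resize(g(b[140:290,210:385]),None,fx=4,fy=4,interpolation=cv2.INTER_CUBIC))
E
```

```text
(no output)
```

View pics/tc.png

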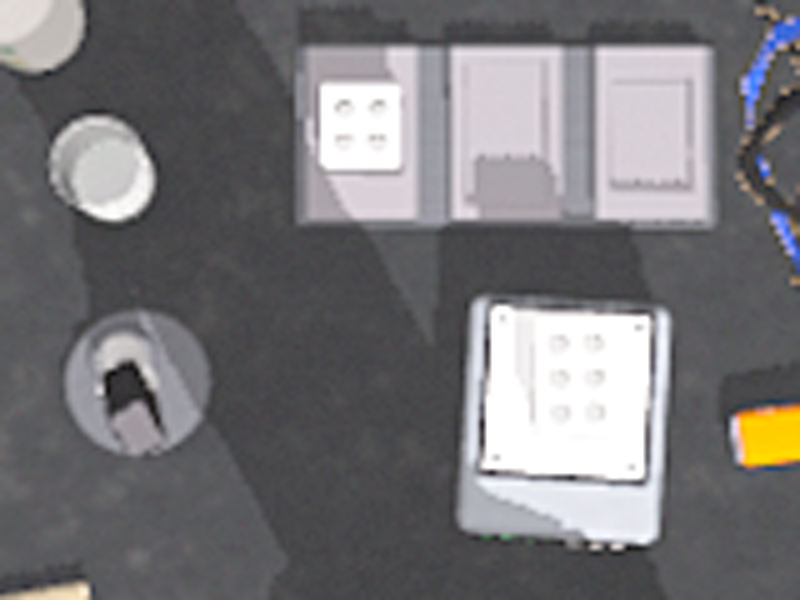

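View pics/sc.png

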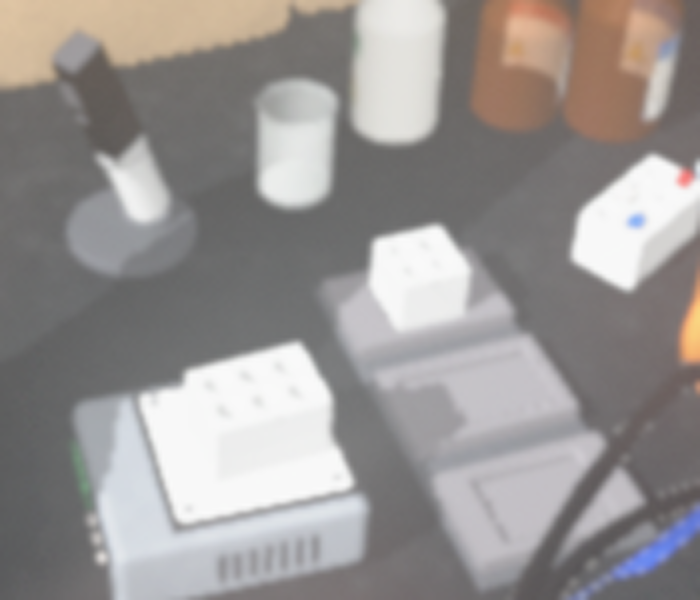

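The trays' recess lengths are about 82 mm in the middle one (crop rows 60–205) and about 62 mm in the right one (78–190), so the right one is tray_six. The six wells are at crop (560–595, 343–411), the plate corners are around (487,307) to (648,481), and the probe leans towards -x.

```bash
cat > m.py <<'E'
from h import *
T=load("top0.npz");S=load("side0.npz")
ct=lambda x,y:np.array([190+(x+.5)/5-.5,145+(y+.5)/5-.5])
cs=lambda x,y:np.array([210+(x+.5)/4-.5,140+(y+.5)/4-.5])
g=T["image"].astype(float).mean(2)
def well(p):
    u,v=np.round(p).astype(int); w=g[v-3:v+4,u-3:u+4]; w=np.clip(np.percentile(w,75)-w,0,None)
    yy,xx=np.mgrid[v-3:v+4,u-3:u+4]; return np.array([(w*xx).sum(),(w*yy).sum()])/w.sum()
W=np.array([[ray(T,well(ct(x,y)),98)[:2] for x in(560,595)] for y in(343,377,411)])
print("six wells",W.round(1).tolist()); print("c",W.mean((0,1)),"yaw",np.degrees(np.arctan2(*(W[0]-W[2]).mean(0)[::-1])), "pitch",np.linalg.norm(W[0]-W[1],axis=1))
W4=np.array([ray(T,well(ct(x,y)),54-4+4-6)[:2] for y in(107,140) for x in(344,377)]);print("four c",W4.mean(0))
P=[ray(T,ct(*p),60)[:2] for p in((487,307),(655,312),(648,481),(480,472))];print("plate",np.round(P,1).tolist(),np.mean(P,0))
for nm,pts,z in(("recess six",((611,81),(691,81),(691,188),(611,188)),16),("recess eight",((467,60),(548,60)),16),("trays out",((300,47),(714,47),(716,222),(298,222)),16),):
    Q=[ray(T,ct(*p),z)[:2] for p in pts];print(nm,np.round(Q,1).tolist(),np.mean(Q,0))
Q=[ray(S,cs(*p),60)[:2] for p in((138,398),(180,526),(353,488))];print("plate side",np.round(Q,1).tolist())
print("block top side z98",[ray(S,cs(*p),98)[:2].round(1).tolist() for p in((185,372),(302,344),(332,401),(218,432))])
print("recess six side",[ray(S,cs(*p),16)[:2].round(1).tolist() for p in((472,483),(553,455),(505,543))])
print("foot top",ray(T,ct(138,383),10)[:2],"side",ray(S,cs(131,231),10)[:2])
# handle end & mouth
for nm,a,b in(("hend",(137,432),(79,53)),("mouth",(123,352),(122,155))):
    X=tri(T,ct(*a),S,cs(*b));print(nm,X,proj(T,X)-ct(*a),proj(S,X)-cs(*b))
E
python3 m.py
```

```text
six wells [[[517.4, 71.1], [518.0, 52.3]], [[498.8, 70.4], [499.5, 51.4]], [[480.0, 69.4], [480.9, 51.0]]]
c [499.09665805  60.93184558] yaw 2.3006511903944 pitch [18.6271735  18.48983237]
four c [640.71820057 180.45353712]
plate [[538.6, 108.7], [537.5, 16.8], [445.2, 19.6], [448.5, 111.1]] [492.47753618  64.04888713]
recess six [[672.5, 39.2], [673.4, -6.4], [612.1, -7.1], [611.2, 38.4]] [642.29750473  16.01045516]
recess eight [[682.9, 121.3], [683.8, 75.2]] [683.38240051  98.23872988]
trays out [[688.5, 216.3], [693.2, -19.3], [593.0, -21.5], [588.4, 215.3]] [640.7744179   97.69900773]
plate side [[450.3, 110.6], [446.9, 21.9], [534.8, 18.5]]
block top side z98 [[468.9, 84.9], [530.9, 85.9], [531.4, 43.8], [472.4, 41.3]]
recess six side [[612.3, 36.8], [662.4, 41.5], [611.7, -5.7]]
foot top [495.98765971 303.83139363] side [495.72115996 300.07230524]
hend [465.9306414  285.83458371 158.01034884] [ 0.14315847 -0.66125919] [-1.11383765  0.09121485]
mouth [503.86990701 307.18063654  64.16004572] [-0.50179518  2.2786862 ] [ 3.76605498 -0.38434647]
```

```bash
cat > go.py <<'E'
from h import *
from cell import *
def rot(yaw,tilt=0,az=0):
    "tool down, tool y at world angle yaw(deg); then lean the approach axis: tool -z tilts by tilt deg toward azimuth az"
    y=np.array([np.cos(np.radians(yaw)),np.sin(np.radians(yaw)),0]);z=np.array([0,0,-1.]);x=np.cross(y,z)
    R=Rn.from_matrix(np.c_[x,y,z]); a=np.radians(az)
    return Rn.from_rotvec(np.radians(tilt)*np.array([-np.sin(a),np.cos(a),0]))*R
def delta(p,R,p0=None,R0=None):
    s=read_state(); p0=s["position"] if p0 is None else np.array(p0); R0=Rn.from_quat(s["tool_rot"]) if R0 is None else R0
    d=R0.inv().apply(np.array(p)-p0)/10; r=(R0.inv()*R).as_rotvec(degrees=True)
    return np.r_[d,r].round(3).tolist()
def show():
    s=read_state();print("t",s["clock"],"p",s["position"].round(1),"y-ang",np.degrees(np.arctan2(*Rn.from_quat(s["tool_rot"]).as_matrix()[:2,1][::-1])).round(2),"z",Rn.from_quat(s["tool_rot"]).as_matrix()[:,2].round(3),"f",s["wrist_force"].round(2),s["opening"],s["grip_force"])
E
python3 -c "
from go import *
show();print(delta([499,61,200],rot(92.2)),delta([499,61,120],rot(92.2)))"
```

```text
t 0.1 p [202.3 591.  215.9] y-ang 71.11 z [-0.    -0.001 -1.   ] f [ 0.47 -0.73 -0.54] 1.0028417430710552 0.0
[-45.233, -40.54, 1.636, -0.06, -0.007, -21.092] [-45.232, -40.531, 9.636, -0.06, -0.007, -21.092]
```

Request:
{"name": "move_arm", "arguments": {
  "rows": [
    [-45.2,-40.5,1.0,0,0,-21.1,1],
    [-45.2,-40.5,1.0,0,0,-21.1,1],
    [-45.2,-40.5,1.0,0,0,-21.1,1],
    [-45.2,-40.5,1.0,0,0,-21.1,1],
    [-45.2,-40.5,1.0,0,0,-21.1,1],
    [-45.2,-40.5,1.0,0,0,-21.1,1],
    [-45.2,-40.5,1.0,0,0,-21.1,1],
    [-45.2,-40.5,1.0,0,0,-21.1,1],
    [-45.2,-40.5,1.0,0,0,-21.1,1],
    [-45.2,-40.5,5.0,0,0,-21.1,1],
    [-45.2,-40.5,9.6,0,0,-21.1,1],
    [-45.2,-40.5,9.6,0,0,-21.1,1]
  ]
}}

```text
clock: 1.6
position: [497.0, 61.1, 118.2]
tool_rot: [-0.019, 1.0, -0.001, -0.003]
wrist_force: [-0.8, -0.3, 1.3]
opening: 1.002
grip_force: 0.0
```

```bash
python3 -c "
from go import *
show();print(delta([499,61,120],rot(92.2)),delta([499,61,82],rot(92.2)))"
```

```text
t 1.6 p [497.   61.1 118.2] y-ang 92.17 z [-0.005 -0.002 -1.   ] f [-0.75 -0.31  1.27] 1.0018629343988472 0.0
[-0.199, -0.019, -0.181, -0.084, -0.315, -0.033] [-0.22, -0.014, 3.619, -0.084, -0.315, -0.033]
```

Request:
{"name": "move_arm", "arguments": {
  "rows": [
    [0,0,1.5,0,0,0,1],
    [0,0,3.0,0,0,0,1],
    [0,0,3.7,0,0,0,1],
    [0,0,3.7,0,0,0,1],
    [0,0,3.7,0,0,0,1]
  ]
}}

```text
clock: 2.22
position: [499.1, 61.8, 83.9]
tool_rot: [-0.019, 1.0, 0.0, 0.0]
wrist_force: [-0.6, 1.0, 0.2]
opening: 1.001
grip_force: 0.0
```

```bash
python3 -c "
from go import *
show();print(delta([499,61,82],rot(92.2)))
d=get_image('top');a=d['image'][145:265,250:350,::-1]
cv2.imwrite('pics/g1.png',cv2.resize(a,None,fx=5,fy=5,interpolation=cv2.INTER_CUBIC))"
```

```text
t 2.225 p [499.1  61.8  83.9] y-ang 92.21 z [ 0.001  0.    -1.   ] f [-0.6   0.97  0.23] 1.0011602043875745 0.0
[0.016, -0.08, 0.186, 0.0, 0.03, 0.006]
```

Request:
{"name": "move_arm", "arguments": {
  "rows": [
    [0,0,0.2,0,0,0,1],
    [0,0,0.2,0,0,0,0],
    [0,0,0.2,0,0,0,-0.1],
    [0,0,0.2,0,0,0,-0.3],
    [0,0,0.2,0,0,0,-1],
    [0,0,0.2,0,0,0,-1],
    [0,0,0.2,0,0,0,-1],
    [0,0,0.2,0,0,0,-1]
  ],
  "newtons": 25
}}

```text
clock: 3.28
position: [498.9, 61.8, 81.5]
tool_rot: [-0.019, 1.0, -0.0, 0.0]
wrist_force: [0.1, 0.6, 0.6]
opening: 0.446
grip_force: 25.0
```

```bash
python3 -c "
from go import *
show()"
```

```text
t 3.275 p [498.9  61.8  81.5] y-ang 92.21 z [ 0. -0. -1.] f [0.08 0.62 0.6 ] 0.44615492308414156 24.99989591538906
```

```bash
python3 -c "
from go import *
print(delta([498.9,61.8,132],rot(92.2)),delta([642.3,17,100],rot(91)),delta([642.3,17,60],rot(91)))"
```

```text
[0.001, 0.003, -5.052, -0.003, 0.002, 0.007] [-14.156, -5.026, -1.851, -0.003, 0.002, 1.207] [-14.156, -5.026, 2.149, -0.003, 0.002, 1.207]
```

Request:
{"name": "move_arm", "arguments": {
  "rows": [
    [0,0,-2.5,0,0,0,-1],
    [0,0,-5,0,0,0,-1],
    [-4,-1.5,-5,0,0,0.6,-1],
    [-8,-3,-5,0,0,1.2,-1],
    [-12,-4.5,-5,0,0,1.2,-1],
    [-14.15,-5.05,-3.5,0,0,1.2,-1],
    [-14.15,-5.05,0,0,0,1.2,-1],
    [-14.15,-5.05,2.7,0,0,1.2,-1],
    [-14.15,-5.05,2.7,0,0,1.2,-1],
    [-14.15,-5.05,2.7,0,0,1.2,-1]
  ]
}}

```text
clock: 4.53
position: [642.7, 16.6, 55.5]
tool_rot: [-0.009, 1.0, -0.0, 0.0]
wrist_force: [0.5, -0.5, -0.3]
opening: 0.446
grip_force: 25.0
```

```bash
python3 -c "
from go import *
show()
d=get_image('side');np.savez('side1.npz',**d);a=d['image'][185:305,280:400,::-1]
b=get_image('top');np.savez('top1.npz',**b);b=b['image'][145:265,230:350,::-1]
g=lambda i:cv2.resize(np.uint8(255*(i/255.)**.7),(400,400),interpolation=cv2.INTER_CUBIC)
cv2.imwrite('pics/p1.png',np.hstack([g(a),g(b)]))"
```

```text
t 4.525 p [642.7  16.6  55.5] y-ang 91.0 z [ 0.001 -0.    -1.   ] f [ 0.49 -0.53 -0.28] 0.44575782731983354 24.999987557530403
```

View pics/p1.png

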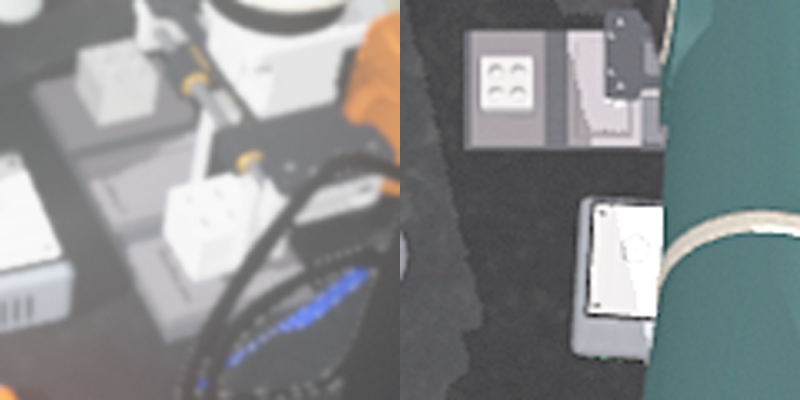

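The side view shows the block hanging over the right-hand tray at (205,230), roughly centred. The top view shows the bared plate and ring near (637,247), partly hidden by the arm. I'll lower while watching the force.

Request:
{"name": "move_arm", "arguments": {
  "rows": [
    [0,0,1.0,0,0,0,-1],
    [0,0,1.6,0,0,0,-1],
    [0,0,1.8,0,0,0,-1],
    [0,0,1.9,0,0,0,-1],
    [0,0,2.0,0,0,0,-1],
    [0,0,2.0,0,0,0,-1]
  ],
  "newtons": 10
}}

```text
clock: 5.38
position: [642.3, 16.7, 34.5]
tool_rot: [-0.009, 1.0, -0.0, 0.0]
wrist_force: [-0.3, 0.0, -1.4]
opening: 0.447
grip_force: 10.0
```

Request:
{"name": "move_arm", "arguments": {
  "rows": [
    [0,0,0.1,0,0,0,-1],
    [0,0,0.2,0,0,0,-1],
    [0,0,0.3,0,0,0,-1],
    [0,0,0.35,0,0,0,-1],
    [0,0,0.35,0,0,0,-1]
  ]
}}

```text
clock: 6.0
position: [642.3, 16.7, 31.5]
tool_rot: [-0.009, 1.0, 0.0, 0.0]
wrist_force: [-4.5, -0.8, 7.7]
opening: 0.445
grip_force: 10.0
```

Request:
{"name": "move_arm", "arguments": {
  "rows": [
    [0.05,0,0.3,0,0,0,-1],
    [0.1,0,0,0,0,0,-1],
    [0.1,0,0,0,0,0,-1],
    [0.1,0,0.05,0,0,0,-1],
    [0.1,0,0.05,0,0,0,-1]
  ]
}}

```text
clock: 6.62
position: [641.6, 16.7, 30.6]
tool_rot: [-0.009, 1.0, -0.0, 0.0]
wrist_force: [4.1, 0.9, -0.2]
opening: 0.446
grip_force: 10.0
```

Request:
{"name": "move_arm", "arguments": {
  "rows": [
    [-0.04,0,0,0,0,0,-1],
    [-0.04,0,0.05,0,0,0,-1],
    [-0.04,0,0.08,0,0,0,-1],
    [-0.04,0,0.08,0,0,0,-1]
  ],
  "newtons": 4
}}

```text
clock: 7.12
position: [641.6, 16.7, 29.6]
tool_rot: [-0.009, 1.0, -0.0, -0.0]
wrist_force: [3.1, -0.7, -1.6]
opening: 0.444
grip_force: 4.0
```

Request:
{"name": "move_arm", "arguments": {
  "rows": [
    [0,0,0,0,0,0,-0.05],
    [0,0,0,0,0,0,0.05],
    [0,0,0,0,0,0,0.2],
    [0,0,0,0,0,0,0.3],
    [0,0,-2.5,0,0,0,0.3],
    [0,0,-6,0,0,0,0.3],
    [0,0,-12,0,0,0,0.3],
    [0,0,-18,0,0,0,0.3],
    [3,12,-18,0,0,0,0.3],
    [6,18,-18,0,0,0,0.3],
    [9,24,-18,0,0,0,0.3],
    [9,24,-18,0,0,0,0.3]
  ]
}}

```text
clock: 8.62
position: [549.2, 250.5, 209.9]
tool_rot: [-0.009, 1.0, 0.0, 0.0]
wrist_force: [1.7, 0.5, 0.4]
opening: 0.652
grip_force: 0.0
```

```bash
python3 -c "
from go import *
show()
d=get_image('side');np.savez('side2.npz',**d);a=d['image'][185:305,280:400,::-1]
b=get_image('top');np.savez('top2.npz',**b);b=b['image'][145:265,230:350,::-1]
g=lambda i:cv2.resize(np.uint8(255*(i/255.)**.7),(400,400),interpolation=cv2.INTER_CUBIC)
cv2.imwrite('pics/p2.png',np.hstack([g(a),g(b)]))"
```

```text
t 8.625 p [549.2 250.5 209.9] y-ang 91.0 z [ 0.  0. -1.] f [1.66 0.53 0.4 ] 0.6519624937123362 0.0
```

View pics/p2.png

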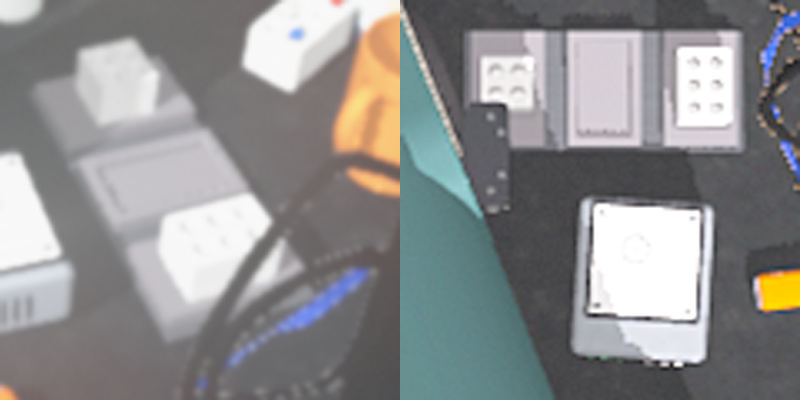

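The block sits in the right tray, square in the recess in both views, with its wells at top-crop (693–718, 62–108). The ring is visible at (637,249). Next I'll check its height and zoom in on the probe.

```bash
python3 - <<'E'
from h import *
T=load("top0.npz");S=load("side0.npz");T2=load("top2.npz");S2=load("side2.npz")
g=lambda i:np.uint8(255*(i/255.)**.55)
a=T["image"][200:240,198:238,::-1];b=S["image"][143:213,222:262,::-1]
A=cv2.resize(g(a),None,fx=10,fy=10,interpolation=cv2.INTER_CUBIC);B=cv2.resize(g(b),None,fx=8,fy=8,interpolation=cv2.INTER_CUBIC)
o=np.zeros((560,730,3),np.uint8);o[:400,:400]=A;o[:560,405:725]=B
cv2.imwrite("pics/pr.png",o)
gr=T2["image"].astype(float).mean(2)
def cen(p,r=3):
    u,v=np.round(p).astype(int); w=gr[v-r:v+r+1,u-r:u+r+1]; w=np.clip(np.percentile(w,75)-w,0,None)
    yy,xx=np.mgrid[v-r:v+r+1,u-r:u+r+1]; return np.array([(w*xx).sum(),(w*yy).sum()])/w.sum()
c=lambda x,y:np.array([230+(x+.5)/3.3333-.5,145+(y+.5)/3.3333-.5])
W=np.array([[ray(T2,cen(c(x-0,y)),48)[:2] for x in(693,718)] for y in(62,85,108)])
print(W.round(1).tolist(),W.mean((0,1)),"yaw",np.degrees(np.arctan2(*(W[0]-W[2]).mean(0)[::-1])))
r=cen(c(637,249),6);print("ring",r,ray(T2,r,60),"raw guess",ray(T2,c(637,249),60))
P=[ray(T2,c(*p),60)[:2] for p in((594,203),(702,208),(697,320),(588,315))];print("plate c",np.mean(P,0),np.round(P,1).tolist())
cs=lambda x,y:np.array([280+(x+.5)/3.3333-.5,185+(y+.5)/3.3333-.5])
print("side block top z48",[ray(S2,cs(*p),48)[:2].round(1).tolist() for p in((160,213),(258,196),(282,240),(187,258))])
E
```

```text
[[[665.8, -311.3], [666.9, -329.3]], [[647.3, -310.4], [648.6, -330.9]], [[627.6, -311.1], [629.4, -330.1]]] [ 647.62152646 -320.52281211] yaw 0.513601220293296
ring [420.5529829  219.19461827] [ 509.1331107  -257.53959344   60.        ] raw guess [ 508.7149281 -258.0851565   60.       ]
plate c [ 498.67604206 -264.87709249] [[546.0, -222.7], [543.5, -311.9], [451.4, -307.3], [453.9, -217.6]]
side block top z48 [[611.1, 42.1], [676.5, 36.3], [673.4, -1.7], [611.5, 3.2]]
```

View pics/pr.png

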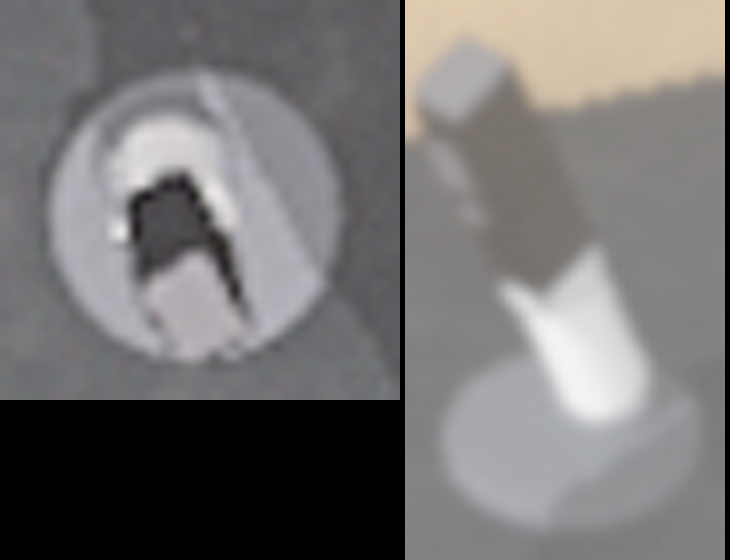

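```bash
python3 - <<'E'
from h import *
T=load("top0.npz");S=load("side0.npz");T2=load("top2.npz");S2=load("side2.npz")
gr=T2["image"].astype(float).mean(2)
def cen(p,r=3):
    u,v=np.round(p).astype(int); w=gr[v-r:v+r+1,u-r:u+r+1]; w=np.clip(np.percentile(w,75)-w,0,None)
    yy,xx=np.mgrid[v-r:v+r+1,u-r:u+r+1]; return np.array([(w*xx).sum(),(w*yy).sum()])/w.sum()
c=lambda x,y:np.array([230+(x-400+.5)/3.3333-.5,145+(y+.5)/3.3333-.5])
W=np.array([[ray(T2,cen(c(x-0,y)),48)[:2] for x in(693,718)] for y in(62,85,108)])
print(W.round(1).tolist(),W.mean((0,1)),"yaw",np.degrees(np.arctan2(*(W[0]-W[2]).mean(0)[::-1])))
r=cen(c(637,249),5);print("ring",r,ray(T2,r,60),"raw guess",ray(T2,c(637,249),60))
P=[ray(T2,c(*p),60)[:2] for p in((594,203),(702,208),(697,320),(588,315))];print("plate c",np.mean(P,0),np.round(P,1).tolist())
a=lambda x,y:np.array([198+(x+.5)/10-.5,200+(y+.5)/10-.5]); b=lambda x,y:np.array([222+(x-405+.5)/8-.5,143+(y+.5)/8-.5])
F=ray(T,a(196,215),10);print("foot",F,ray(S,b(572,437),10))
h=tri(T,a(197,306),S,b(466,86));print("hend",h,proj(T,h)-a(197,306),proj(S,h)-b(466,86)); d=h-F; print(np.hypot(*d[:2]),np.degrees(np.arctan2(d[1],d[0])))
h=ray(T,a(197,306),160);d=h-F; print("top only",h,np.hypot(*d[:2]),np.degrees(np.arctan2(d[1],d[0])))
h=ray(S,b(466,86),160);d=h-F; print("side only",h,np.hypot(*d[:2]),np.degrees(np.arctan2(d[1],d[0])))
for p in((145,285),(205,250),(248,330),(190,358)):print(ray(T,a(*p),160)[:2].round(1),end=" ")
# predicted model edges
for az in(200,205,210,215):
    u=np.array([np.cos(np.radians(az)),np.sin(np.radians(az)),0]);M=F*[1,1,0]+4.6*u+[0,0,71.7];ax=np.sin(.349)*u+[0,0,np.cos(.349)]
    print(az,"hend top px*10",(proj(T,M+94*ax)-a(0,0))*10,"collar0",(proj(T,M+6*ax)-a(0,0))*10,"side",(proj(S,M+94*ax)-b(405,0))*8+[405,0],(proj(S,M+6*ax)-b(405,0))*8+[405,0])
E
```

```text
[[[660.6, 24.5], [661.5, 6.2]], [[642.1, 24.1], [642.4, 5.4]], [[623.4, 23.6], [623.3, 4.9]]] [642.21459413  14.76131023] yaw 1.7067933491638587
ring [300.40595399 218.78484438] [504.28308751  71.59406333  60.        ] raw guess [502.75470709  70.63087412  60.        ]
plate c [492.755858    63.71049423] [[539.9, 106.4], [537.4, 17.8], [445.6, 20.8], [448.1, 109.8]]
foot [496.4089445  303.98359656  10.        ] [496.06371168 300.73469501  10.        ]
hend [467.02425075 285.59627859 156.94175008] [ 0.04958956 -0.23134071] [-0.38935172  0.03303185]
34.663434467102775 -147.96394208963846
top only [466.351193   285.34492866 160.        ] 35.36761748587968 -148.19714666644037
side only [466.97914624 280.95555405 160.        ] 37.3684862928431 -141.9577552985803
[471.4 298.5] [480.4 283.7] [460.6 272.4] [453.3 286.7] 200 hend top px*10 [172.25811657 323.39454395] collar0 [174.39936602 225.82198897] side [439.14556412  68.7976121 ] [542.62878479 267.30383483]
205 hend top px*10 [184.21869747 318.71085299] collar0 [176.42317056 225.03121383] side [445.94780027  73.74555479] [543.80141646 268.19723122]
210 hend top px*10 [195.73183864 313.00905749] collar0 [178.37165361 224.06821526] side [453.56810354  78.33248951] [545.10456123 269.02239976]
215 hend top px*10 [206.7096421  306.33313155] collar0 [180.2299781  222.94033884] side [461.9488271   82.51911493] [546.52830287 269.77292557]
```

```bash
python3 - <<'E'
from h import *
T=load("top0.npz");S=load("side0.npz");T2=load("top2.npz");S2=load("side2.npz")
g=lambda i:np.uint8(255*(i/255.)**1.6)
a=S["image"][220:270,250:300,::-1];b=S2["image"][235:285,320:370,::-1];c=T2["image"][195:245,280:330,::-1]
r=lambda i:cv2.resize(g(i),(400,400),interpolation=cv2.INTER_CUBIC)
n=cv2.resize(S2["image"][230:295,315:380,::-1],(400,400),interpolation=cv2.INTER_CUBIC)
def pts(d,cx,cy,yaw,z0,z1,o,f):
    R=Rn.from_euler("z",yaw,degrees=True).as_matrix()
    for X in((-30,-21),(30,-21),(30,21),(-30,21)):
        for z in(z0,z1):
            p=proj(d,R@[*X,0]+[cx,cy,z]); print(z,((p-o+.5)*f-.5).round(0),end=" ")
    print()
pts(S,499.1,60.9,2.2,98,60,np.array([250,220]),8)
pts(S,642.2,14.8,1.7,48,16,np.array([320,235]),8)
pts(S,642.2,14.8,1.7,54,22,np.array([320,235]),8)
cv2.imwrite("pics/chk.png",np.hstack([r(a),r(b)]))
e=T2["image"][200:240,285:325].mean(2)
m=e[8:30,6:26]; print(m[4:18,2:18].round(0).astype(int))
E
```

```text
98 [110. 234.] 60 [111. 339.] 98 [343. 171.] 60 [336. 276.] 98 [278.  58.] 60 [274. 163.] 98 [ 53. 116.] 60 [ 56. 221.] 
48 [152. 249.] 16 [137. 329.] 48 [362. 187.] 16 [342. 268.] 48 [283.  74.] 16 [265. 155.] 48 [ 78. 131.] 16 [ 65. 212.] 
54 [155. 233.] 22 [139. 315.] 54 [366. 172.] 22 [346. 254.] 54 [286.  59.] 22 [268. 140.] 54 [ 80. 115.] 22 [ 67. 197.] 
[[255 255 255 255 255 255 255 255 255 255 255 255 255 255 255 255]
 [255 255 255 255 255 255 255 255 255 255 255 255 255 255 255 255]
 [255 255 255 255 255 255 255 255 255 255 255 255 255 255 255 255]
 [255 255 255 255 255 255 251 248 245 249 255 255 255 255 255 255]
 [255 255 255 255 252 245 250 254 253 229 247 255 255 255 255 255]
 [255 255 255 254 246 255 255 255 255 255 248 249 255 255 255 255]
 [255 255 255 252 251 255 255 255 255 255 255 234 253 255 255 255]
 [255 255 255 251 250 255 255 251 254 255 255 253 253 255 255 255]
 [255 255 255 253 253 255 255 254 254 255 255 252 254 255 255 255]
 [255 255 255 253 248 255 255 255 255 255 254 250 255 255 255 255]
 [255 255 255 254 240 249 255 255 255 255 253 254 255 255 255 255]
 [255 255 255 255 255 250 245 251 243 241 255 255 255 255 255 255]
 [255 255 255 255 255 255 255 255 255 255 255 255 255 255 255 255]
 [255 255 255 255 255 255 255 255 255 255 255 255 255 255 255 255]]
```

View pics/chk.png

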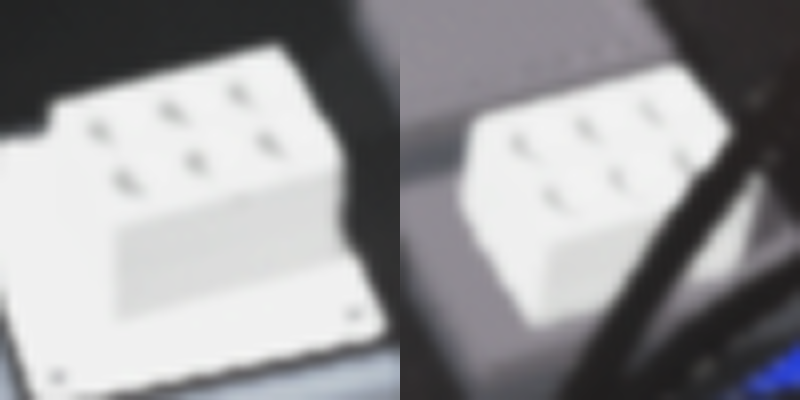

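Both block views match the projected seated model to about 1 px, so the block is home. The ring centre is at about (502.7, 71.5). Now the probe.

```bash
cat >> go.py <<'E'
az=211;u=np.array([np.cos(np.radians(az)),np.sin(np.radians(az)),0]);ax=np.sin(np.radians(20))*u+[0,0,np.cos(np.radians(20))]
M=np.array([496.2,304.5,71.7])+4.6*u
E
python3 -c "
from go import *
T=load('top2.npz');print(ray(T,(300.5,219.35),60))
R=rot(121,20,az)
show()
for k in(54+110,54+40,54):print(k,M+k*ax,delta(M+k*ax,R))"
```

```text
[502.7443455  71.3150897  60.       ]
t 8.725 p [546.8 255.9 209.5] y-ang 91.52 z [-0.001  0.002 -1.   ] f [ 0.45 -0.5   0.  ] 0.6503475912648288 0.0
164 [444.1773992  273.24166788 225.80958981] [10.217, 2.009, -1.608, -4.995, -19.597, -29.204]
94 [464.69919301 285.57240561 160.03110635] [8.124, 3.171, 4.969, -4.995, -19.597, -29.204]
54 [476.42593233 292.61854146 122.44340152] [6.927, 3.836, 8.728, -4.995, -19.597, -29.204]
```

Request:
{"name": "move_arm", "arguments": {
  "rows": [
    [3,0.5,-1.6,-1,-5,-7,0.3],
    [6,1,-1.6,-2.5,-10,-15,0.3],
    [10.2,2.0,-1.6,-5,-19.6,-29.2,0.3],
    [10.2,2.0,-1.6,-5,-19.6,-29.2,0.3],
    [10.2,2.0,-1.6,-5,-19.6,-29.2,0.3],
    [10.2,2.0,-1.6,-5,-19.6,-29.2,0.3],
    [10.2,2.0,-1.6,-5,-19.6,-29.2,0.3],
    [10.2,2.0,-1.6,-5,-19.6,-29.2,0.3]
  ]
}}

```text
clock: 9.72
position: [448.3, 267.1, 225.4]
tool_rot: [-0.259, 0.95, 0.044, 0.168]
wrist_force: [-0.2, -0.6, -0.2]
opening: 0.651
grip_force: 0.0
```

```bash
python3 -c "
from go import *
R=rot(121,20,az)
show()
for k in(54+110,54+40,54):print(k,M+k*ax,delta(M+k*ax,R))"
```

```text
t 9.725 p [448.3 267.1 225.4] y-ang 120.43 z [ 0.296  0.171 -0.94 ] f [-0.19 -0.6  -0.21] 0.6508829404335071 0.0
164 [444.1773992  273.24166788 225.80958981] [0.029, 0.742, -0.052, -0.344, -0.043, -0.485]
94 [464.69919301 285.57240561 160.03110635] [0.023, 0.784, 6.948, -0.344, -0.043, -0.485]
54 [476.42593233 292.61854146 122.44340152] [0.02, 0.808, 10.948, -0.344, -0.043, -0.485]
```

Request:
{"name": "move_arm", "arguments": {
  "rows": [
    [0,0.75,0,-0.3,0,-0.5,0.3],
    [0,0.78,4.0,-0.3,0,-0.5,0.3],
    [0,0.78,6.0,-0.3,0,-0.5,0.3],
    [0,0.78,6.0,-0.3,0,-0.5,0.3],
    [0,0.78,6.0,-0.3,0,-0.5,0.3]
  ]
}}

```text
clock: 10.35
position: [461.8, 284.3, 170.0]
tool_rot: [-0.264, 0.949, 0.046, 0.168]
wrist_force: [-0.5, -0.2, 0.9]
opening: 0.649
grip_force: 0.0
```

```bash
python3 -c "
from go import *
R=rot(121,20,az)
show()
for k in(54,):print(k,M+k*ax,delta(M+k*ax,R))
d=get_image('side')['image'][120:210,215:290,::-1];e=get_image('top')['image'][185:245,190:250,::-1]
g=lambda i,w,h:cv2.resize(np.uint8(255*(i/255.)**.6),(w,h),interpolation=cv2.INTER_CUBIC)
cv2.imwrite('pics/gr.png',np.hstack([g(d,400,480),g(e,400,480)[:480]]))"
```

```text
t 10.35 p [461.8 284.3 170. ] y-ang 121.06 z [ 0.294  0.176 -0.939] f [-0.46 -0.19  0.94] 0.6493113903615324 0.0
54 [476.42593233 292.61854146 122.44340152] [0.049, -0.04, 5.045, -0.011, 0.035, 0.071]
```

View pics/gr.png

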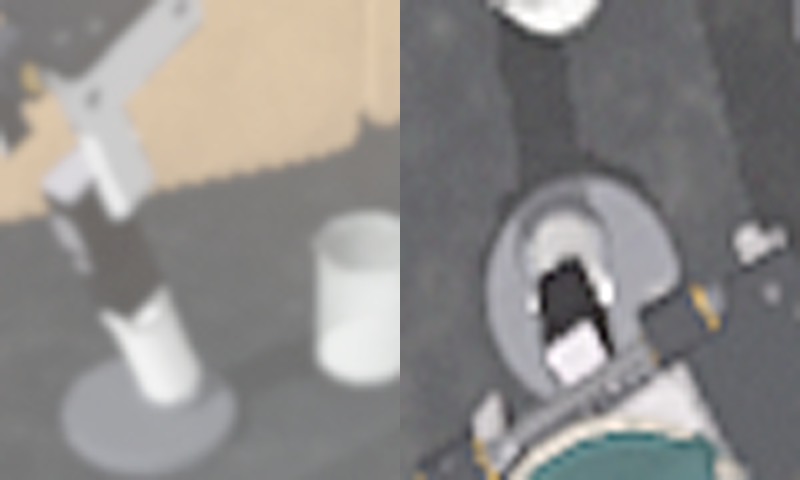

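The fingers straddle the handle end (top crop (577,360)), aligned with its edges and lean. I'll go in and grip.

Request:
{"name": "move_arm", "arguments": {
  "rows": [
    [0.05,-0.04,2.5,0,0,0,0.3],
    [0.05,-0.04,4.5,0,0,0,0.3],
    [0.05,-0.04,5.0,0,0,0,0.3],
    [0.05,-0.04,5.0,0,0,0,-0.3],
    [0.05,-0.04,5.0,0,0,0,-0.4],
    [0.05,-0.04,5.0,0,0,0,-0.5],
    [0.05,-0.04,5.0,0,0,0,-1],
    [0.05,-0.04,5.0,0,0,0,-1],
    [0.05,-0.04,5.0,0,0,0,-1],
    [0.05,-0.04,5.0,0,0,0,-1]
  ],
  "newtons": 15
}}

```text
clock: 11.7
position: [476.3, 292.3, 122.3]
tool_rot: [-0.264, 0.949, 0.046, 0.168]
wrist_force: [-3.1, -1.9, 5.6]
opening: 0.232
grip_force: 15.0
```

```bash
python3 -c "
from go import *
show(); print(read_state()['torque'])"
```

```text
t 11.7 p [476.3 292.3 122.3] y-ang 121.06 z [ 0.294  0.176 -0.94 ] f [-3.11 -1.89  5.56] 0.2321597385828279 15.000451505184174
[-0.17304898  0.59828332  0.04661433]
```

Request:
{"name": "move_arm", "arguments": {
  "rows": [
    [0,0,0,0,0,0,-1],
    [0,0,0,0,0,0,-1],
    [0,0,-1,0,0,0,-1],
    [0,0,-3,0,0,0,-1],
    [0,0,-5,0,0,0,-1],
    [0,0,-7,0,0,0,-1],
    [0,0,-9,0,0,0,-1],
    [0,0,-10,0,0,0,-1],
    [0,0,-10,0,0,0,-1],
    [0,0,-10,0,0,0,-1]
  ],
  "newtons": 35
}}

```text
clock: 12.95
position: [446.8, 274.5, 215.4]
tool_rot: [-0.264, 0.949, 0.046, 0.167]
wrist_force: [1.5, -0.3, -1.3]
opening: 0.235
grip_force: 35.0
```

```bash
python3 -c "
from go import *
show()
d=get_image('side');np.savez('side3.npz',**d);e=get_image('top');np.savez('top3.npz',**e)
# probe z54 assumed at TCP -> face 114 below; upright at spot, tip half in: TCP z=60+114-5
for p in([476,292,260],[502.4,72.5,260],[502.4,72.5,190]):print(p,delta(p,rot(91)))
"
```

```text
t 12.95 p [446.8 274.5 215.4] y-ang 121.05 z [ 0.293  0.175 -0.94 ] f [ 1.5  -0.28 -1.33] 0.23484594666429565 34.99960541725159
[476, 292, 260] [-4.723, -0.014, -3.038, 5.172, 19.493, 29.756]
[502.4, 72.5, 260] [3.802, -20.18, -6.108, 5.172, 19.493, 29.756]
[502.4, 72.5, 190] [6.189, -20.173, 0.472, 5.172, 19.493, 29.756]
```

```bash
python3 -c "
from go import *
for p in([460,270,260],[502.4,72.5,250],[502.4,72.5,188]):print(p,delta(p,rot(121)))
"
```

```text
[460, 270, 260] [-2.367, -1.074, -3.891, -0.049, 19.939, 0.063]
[502.4, 72.5, 250] [4.143, -20.179, -5.168, -0.049, 19.939, 0.063]
[502.4, 72.5, 188] [6.257, -20.173, 0.66, -0.049, 19.939, 0.063]
```

Request:
{"name": "move_arm", "arguments": {
  "rows": [
    [-1.2,-0.5,-2,0,5,0,-1],
    [-2.4,-1.1,-3.9,0,10,0,-1],
    [-1,-4.5,-4,0,15,0,-1],
    [0.6,-9,-4.5,0,20,0,-1],
    [2,-13,-4.8,0,20,0,-1],
    [3.2,-17,-5.0,0,20,0,-1],
    [4.1,-20.1,-5.2,0,20,0,-1],
    [4.8,-20.2,-3.2,0,20,0,-1],
    [5.6,-20.2,-1.2,0,20,0,-1],
    [6.26,-20.2,0.65,0,20,0,-1],
    [6.26,-20.2,0.65,0,20,0,-1],
    [6.26,-20.2,0.65,0,20,0,-1]
  ]
}}

```text
clock: 14.55
position: [503.0, 72.4, 189.2]
tool_rot: [-0.268, 0.964, -0.0, 0.0]
wrist_force: [0.4, -1.3, -0.7]
opening: 0.235
grip_force: 35.0
```

```bash
python3 -c "
from go import *
show(); print(delta([502.4,72.5,188],rot(121)))
d=get_image('side');np.savez('side4.npz',**d);e=get_image('top');np.savez('top4.npz',**e)
g=lambda i,w,h:cv2.resize(np.uint8(255*(i/255.)**1.2),(w,h),interpolation=cv2.INTER_CUBIC)
D=d['image'][195:265,240:300,::-1];E=e['image'][185:245,275:335,::-1]
o=np.zeros((560,800,3),np.uint8);o[:,:480]=g(D,480,560);o[:300,490:790]=g(E,300,300)
cv2.imwrite('pics/hov.png',o)"
```

```text
t 14.55 p [503.   72.4 189.2] y-ang 121.05 z [ 0.001 -0.001 -1.   ] f [ 0.36 -1.32 -0.73] 0.23478592958150407 34.99957323074341
[0.043, 0.037, 0.117, -0.057, 0.017, 0.052]
```

View pics/hov.png

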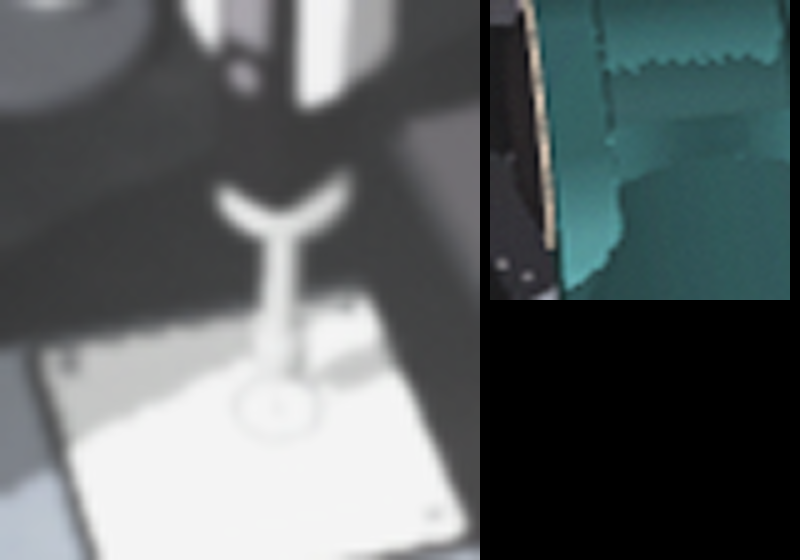

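Side crop: the ring is at (279,408) and the stem comes down at x≈280 to about y=378, under the collar arc at (215–350, ~190). The top view is hidden by the arm. I'll compare this with the projected vertical.

```bash
python3 - <<'E'
from go import *
S=load("side4.npz");g=S["image"].astype(float).mean(2)
f=lambda p:(p-np.array([240,195])+.5)*8-.5
# bring spot to camera's own ring position
ring=ray(S,np.array([240+279.5/8-.5,195+408.5/8-.5]),60);print("ring by side",ring)
for z in(60,75,80,100,128,134):print(z,f(proj(S,[ring[0],ring[1],z])).round(1))
print("dpix/dx,dy mm",f(proj(S,ring+[1,0,15]))-f(proj(S,ring+[0,0,15])),f(proj(S,ring+[0,1,15]))-f(proj(S,ring+[0,0,15])))
for v in range(222,246):
    r=g[v,268:284];print(v,(v-195+.5)*8-.5,r.round(0).astype(int))
E
```

```text
ring by side [504.53788901  73.79487737  60.        ]
60 [279. 408.]
75 [279.7 367.5]
80 [280.  353.8]
100 [281.  297.7]
128 [282.5 215.8]
134 [282.8 197.7]
dpix/dx,dy mm [ 3.7422825  -0.87875102] [-1.25536994 -2.71720389]
222 219.5 [148 195 223 231 231 225 218 218 220 219 215 204 182 150 117  93]
223 227.5 [106 141 179 213 225 228 228 227 222 212 192 171 144 115  94  85]
224 235.5 [ 86 100 123 152 182 210 224 223 207 177 149 128 108  92  85  83]
225 243.5 [ 82  85  90 105 139 192 224 222 193 148 112  95  87  84  84  82]
226 251.5 [ 81  82  83  93 129 191 226 223 188 138 100  86  83  83  83  84]
227 259.5 [ 82  82  83  92 130 191 226 223 188 137  98  85  83  83  83  83]
228 267.5 [ 83  84  84  93 130 192 226 223 187 135  98  85  84  84  84  84]
229 275.5 [ 83  83  85  95 135 197 227 223 186 136  98  88  87  89  90  93]
230 283.5 [ 83  83  85  98 144 205 229 222 186 137 106  99  99 102 106 108]
231 291.5 [ 85  86  88 104 151 210 230 222 187 142 120 120 125 134 140 138]
232 299.5 [ 94  98 100 115 160 214 230 222 191 161 149 152 161 171 173 170]
233 307.5 [111 119 125 144 180 219 231 22
[... 246 characters left out ...]
245 246 246 246]
237 339.5 [209 209 209 220 236 240 238 233 222 215 230 243 246 246 245 244]
238 347.5 [209 209 211 221 236 241 240 234 222 213 228 243 245 244 242 236]
239 355.5 [211 217 222 227 236 239 237 230 216 206 226 242 242 236 228 220]
240 363.5 [220 232 238 238 238 238 234 224 210 203 222 235 231 220 214 211]
241 371.5 [236 242 244 242 238 236 232 221 206 204 219 224 219 213 209 209]
242 379.5 [244 244 243 239 238 238 235 229 221 216 218 219 220 216 213 213]
243 387.5 [245 242 239 240 243 243 242 242 241 236 228 226 233 231 225 227]
244 395.5 [244 238 240 244 245 245 244 245 245 244 240 234 239 241 240 242]
245 403.5 [243 237 242 246 246 245 242 244 246 246 244 236 239 244 245 246]
```

The probe is upright and within about 0.5 mm of the ring. Lowering slowly.

Request:
{"name": "move_arm", "arguments": {
  "rows": [
    [0,0,0.6,0,0,0,-1],
    [0,0,1.1,0,0,0,-1],
    [0,0,1.3,0,0,0,-1],
    [0,0,1.3,0,0,0,-1],
    [0,0,1.3,0,0,0,-1]
  ]
}}

```text
clock: 15.28
position: [502.7, 72.4, 175.8]
tool_rot: [-0.268, 0.964, -0.0, 0.0]
wrist_force: [0.6, 0.4, -0.9]
opening: 0.23
grip_force: 35.0
```

```bash
cat > avg.py <<'E'
from go import *
F=[];P=[]
for i in range(10):
    get_image('side');s=read_state();F.append(s['wrist_force']);P.append(s['position'])
print(s["clock"],np.mean(F,0),np.std(F,0),np.mean(P,0))
E
python3 avg.py
```

```text
15.775 [-0.28147058  0.31398575 -1.08460646] [0.37453528 0.66191766 0.51075896] [502.68094119  72.38178413 175.77372643]
```

Request:
{"name": "move_arm", "arguments": {
  "rows": [
    [0,0,0.2,0,0,0,-1],
    [0,0,0.3,0,0,0,-1],
    [0,0,0.4,0,0,0,-1],
    [0,0,0.4,0,0,0,-1],
    [0,0,0.4,0,0,0,-1]
  ]
}}

```text
clock: 16.4
position: [502.7, 72.4, 171.8]
tool_rot: [-0.268, 0.964, -0.0, 0.0]
wrist_force: [0.0, 0.1, 1.1]
opening: 0.234
grip_force: 35.0
```

```bash
python3 avg.py
```

```text
16.9 [0.61506347 0.04336871 0.85569025] [0.4061136  0.45780662 0.68651887] [502.7112614   72.38207413 171.76036107]
```

Request:
{"name": "move_arm", "arguments": {
  "rows": [
    [0,0,0.1,0,0,0,-1],
    [0,0,0.2,0,0,0,-1],
    [0,0,0.3,0,0,0,-1],
    [0,0,0.3,0,0,0,-1],
    [0,0,0.3,0,0,0,-1]
  ]
}}

```text
clock: 17.52
position: [502.7, 72.4, 168.7]
tool_rot: [-0.268, 0.964, -0.0, 0.0]
wrist_force: [1.2, 0.4, 2.9]
opening: 0.233
grip_force: 35.0
```

```bash
python3 avg.py; python3 - <<'E'
from go import *
S=get_image("side");np.savez("side5.npz",**S);g=S["image"].astype(float).mean(2)
for v in(228,230,232,240,243,244,245):print(v,g[v,268:284].round(0).astype(int))
T=get_image("top");T2=load("top2.npz")
show()
E
```

```text
18.025 [ 1.0140232  -0.1056318   2.18666189] [0.63734673 0.60130403 0.4884917 ] [502.67602272  72.3791503  168.74064199]
228 [213 226 218 189 152 122 111 122 145 174 200 216 214 193 154 111]
230 [143 192 222 228 226 223 221 220 220 218 211 196 172 144 122 113]
232 [ 98 109 123 142 179 214 223 215 195 179 168 164 166 173 174 175]
240 [227 235 241 242 242 241 236 223 220 235 242 242 240 242 241 233]
243 [245 242 236 235 240 242 240 233 218 193 179 187 203 213 221 235]
244 [244 237 234 236 239 240 237 229 212 188 173 176 198 219 235 243]
245 [243 236 239 241 240 238 234 223 205 189 181 178 204 232 243 246]
t 18.125 p [502.7  72.4 168.7] y-ang 121.05 z [ 0.    -0.001 -1.   ] f [1.07 0.49 2.64] 0.23198850395523168 35.00044047832489
```

Contact is about 3.5 N, which is about 5 mm of tip travel, and both force and geometry agree. Handing in.

```bash
python3 -c "
from cell import *
print(close_job())"
```

```text
the job is handed in; nothing more can be done
None
```

I handed the job in with the six-well block home in its tray and the probe held upright on the ring, pushed in about 5 mm at about 3.5 N; the system returned no verdict.

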